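# Refit the filter and the hook-in cover of a vacuum-sealing pump

### The arm

A 7-joint arm with a two-finger parallel gripper is mounted at the origin on a cart in front of the work surface, level with it; the furniture and walls round the work are solid. World frame = base frame: x ahead of the robot, y to its left, z up, the work surface at z = 0. Lengths are in mm, angles in rad, forces in N, time in s.
With the tool pointing down it reaches from about 400 to 875 mm from the base axis. Payload 4.4 kg.
Tool frame: the origin (TCP) lies on the centre line of the jaws, within the pads' length; the fingertips stand 25 mm ahead of it and the grasp point (between the pads) lies 6 mm ahead of it (ctrl.finger_overhang is the distance from the TCP to the fingertips, in mm); z points along the fingers, y is the line along which they close (so a half turn about z gives the same grasp; the last joint's range is limited). The gripper opens to 85 mm and grips with 20 to 120 N. Pads are 22 mm wide; open, the fingers measure 114 mm over their backs; the gripper's body (76 mm by 85 mm) begins 54 mm behind the grasp point. The pads swing forward as they close: fully open they stand 13 mm farther back than shut.
Start: joints at [-1.39, 0.628, 0.038, 1.517, -0.027, 0.996, -0.02], TCP at [158.772, 630.324, 256.313] pointing down, gripper open.
Joint ranges: [-3.06, 3.06], [-0.37, 2.12], [-1.25, 1.32], [0.18, 2.47], [-1.1, 4.24], [0.23, 1.98], [-2.94, 2.94]. Speed limits (rad/s): [2.57, 2.57, 3.14, 3.14, 3.14, 3.14, 3.14].

### API

Orientations are given as [roll, pitch, yaw] about the fixed x, y, z axes, in that order (R = Rz(yaw) Ry(pitch) Rx(roll)).
In Python, from cell import ctrl gives the robot as it stands. The module is installed in compiled form; this text tells all that it offers.
- The arm moves only by the tool play_rows, never from a script. Its argument "targets" is a list of rows, each a list of 5 numbers: the closure, from 0 (fully open) to 1 (shut), then the shift along the tool's x, y, z in cm, then the turn about the tool's z in degrees. In form: [[gripper, dx, dy, dz, spin], ...]. A call has 1 to 10 rows; each row is the pose to reach, as a shift and turn from the pose commanded when the call began, along the tool's axes at that moment; what a row does not reach only later rows make up. A row lasts 1/10 s, in which the tool goes at most 50 mm and 8.59 degrees, less where a joint would pass 70% of its speed; a pose out of reach is approached as far as the arm can. A call with a gripper value outside its range is refused whole. The fingers move at their own pace and stop on an object; the grip force is fixed at half the most. Time passes only in rows, so rows that repeat a pose let the fingers close. It gives the time, the measured TCP pose, the force, the opening and the grip force at its end, in the units of the state.
- ctrl.read_state(): the state, without advancing time (a new reading comes with each control period).
- ctrl.get_image(name): name is "scene" or "top"; returns (picture, depth): 400x640x3 uint8, red, green, blue; 400x640 float32, mm along the optical axis (not along the pixel's ray), 0 where there is no reading.
- ctrl.calibration(name): a dict with "vfov" (degrees; the focal length in pixels is half the picture's height over the tangent of half this angle, whatever the lens; pixels are square), "cx", "cy" (the principal point, pixels), "extrinsics" (4x4, takes a point from camera to world coordinates). Camera axes: x right, y down, z forward; pixel columns grow to the right and rows downward; lengths in mm; the calibration is good to about 2 mm. A picture is of the moment at which its call begins. calibration takes no time and is no camera call.
- ctrl.finish_job(): hands the job in; it is judged then, once.
Trained networks look in the newest picture that a camera, given by its name, has taken for a name from the list of things; names that differ only in an ending like _2 or _b are one class to them, and where a whole thing is asked for, a point or a joint stands for the part that bears it (a point fixed in the world has none). Each returns a list of dicts, best first, with "confidence" (0 to 1); they miss things now and then, are a little off and sometimes report something else, mostly with a low value. They report only what shows in the picture. A call takes as long as a camera call.
- ctrl.search_frame(camera, name): "bbox" ([left, top, right, bottom] in pixels, round what is visible of it).
- ctrl.trace(camera, name): "pixels" (400x640 bool, what is visible of it) and "bbox" ([left, top, right, bottom] in pixels, round what is visible of it).
The state is a dict: "clock": time; "qpos": joint angles; "qd": joint speeds; "tau": joint torques, N m; "eef_pos": TCP position; "tool_rot": TCP orientation; "force": force on the tool from outside, world axes, zero at the start; "torque": the same for the moment, N m; "width": finger opening in mm; "gripper_force": force on a finger pad.
Only numpy, scipy, OpenCV 4.12 (cv2) and the standard library are available. Lean on these libraries where they do the work, as an engineer would, in place of code of your own. Each camera call takes 0.05 s, during which the arm holds its last target. There are 200 camera calls.

### The job

The little steel vacuum-sealing pump on the counter has been opened for cleaning. Stand the round filter upright in the collar in its open bay, then refit the grey plastic cover: hook its tongue under the ledge at the near end of the bay with the cover tilted, swing it down and press it until the sprung catch snaps over its far edge and it lies fully home. Work gently, never forcing the cover against the pump, and do not disturb the other things on the counter.

Things in the scene. Friction and masses are not known exactly. Their poses are not given: they have to be found in the camera images.
- packer: Steel vacuum-sealing pump, fixed, 80 mm tall, 150 (x) x 167 mm (y). Origin on the counter under the middle of its open filter bay; x to the bay's far end (away from robot), y left, z up; yaw within 0.2. Bay mouth: x -53 to 53, y -45 to 45 mm, floor z 24 mm. Seat rails, top z 74 mm, along both sides (in to y +-39 mm) and far end (in to x 47). Gauge and switch (y -45 to -110 mm) stand 6 mm proud.
- ledge_edge (a point): Middle of the lower edge of the ledge at the bay's near end (pump x -53, y 0, z 75.5 mm). The ledge is z 75.5 to 80 mm and overhangs a hollow reaching back to pump x -67 mm, as wide as the bay and open down to its floor. Axes: the pump's.
- filter_seat (a point): Centre of the bay's floor (pump x 0, y 0, z 24 mm), inside a round collar that is 61 mm wide inside and 8 mm high.
- catch (a joint): Sprung catch at the bay's far end, y -15 to 15 mm; slides along pump x: 0 = out (latching), 0.009 m = drawn back. Nose overhangs the mouth to pump x 47 mm; flat below at z 78.2 mm, sloped on top (z 80 to 89 mm, top of catch 90), so the cover's edge pushes it back and it snaps out over the cover's step.
- cover: Loose grey plastic cover with a black bar, about 0.13 kg, lying right way up, yaw within 0.35. Origin under the plate's middle at tongue underside level; -x to the tongue, z up. Plate x -51.5 to 51.5, y -43 to 43, z 4 to 10 mm; step beyond x 43.7 is only z 4 to 7. Ribs below reach z 0 within y +-34, x 42 mm. Home (snapped in): axes parallel, origin at pump x 0, y 0, z 71.4 mm; play 3 mm along x, 4 along y in all.
- cover_tongue (a point): Middle of the tongue's outer edge (cover x -61.5, y 0, z 2 mm). The tongue sticks out 10 mm from the plate's edge, y -30 to 30, z 0 to 4 mm. Flat, it cannot pass the ledge; with the cover's far end tilted up 0.3 to 0.5 rad it goes down in front of the ledge, then in under it till the plate's edge meets the ledge. Home: pump x -60 to -63, z 73.4 mm.
- cover_grip (a point): On the cover's pull bar, to be grasped across its 12 mm (cover x 18, y 0, z 24 mm; cover's axes). The bar is x 12 to 24, y -25 to 25 mm, top at z 33 mm; a 20 x 56 mm flange round its foot reaches z 12.5 mm.
- cover_end (a point): Middle of the underside of the cover's far edge (cover x 51.5, y 0, z 4 mm). In the pump's frame z is about 84 mm while the hooked cover rests on the catch, 75.3 mm snapped in. A springy sponge strip on the far part of the rails (x 20 to 53 mm, 6 mm proud, 2.6 N/mm) pushes the cover up against catch and ledge: to snap in, the edge must be pressed below 75 mm, about 15 N on the pull bar.
- filter: Loose round filter cartridge with paper pleats, 56 mm wide, about 0.07 kg, standing upright on the counter. Origin: centre of its underside, z up. Body 30 mm tall; on top a flat knob 12 mm (its x) by 34 mm (its y), up to z 44 mm, to be grasped across its 12 mm. Home: in the collar, on the bay's floor, any yaw.
- honey_jar: Honey jar, 60 mm wide, 99 mm tall; a bystander, loose. Origin: centre of its underside.
- spread_tub_0: Spread tub, 72 mm wide and tall; a bystander, loose. Origin: centre of its underside.
- spread_tub_1: Another spread tub, same size; a bystander, loose. Origin: centre of its underside.
- spread_tub_2: A third spread tub, same size; a bystander, loose. Origin: centre of its underside.
- tape_roll: Roll of brown tape, 96 mm wide; a bystander, loose. Origin: centre of its underside.
- pen_pot: Pot of pens, 153 mm tall with its pens; a bystander, loose. Origin: centre of its underside.
- card_terminal: Card terminal, 71 x 156 x 35 mm; a bystander, loose. Origin: centre of its underside.
- steel_dispenser: Tall steel flour dispenser, fixed just behind the pump: 350 mm (its x) by 288 mm (its y), 409 mm tall; keep arm and gripper clear of it. Origin: about the centre of its underside.
- receipt_printer: Black receipt printer, fixed to the left of the work: 142 (its x) x 192 x 145 mm tall. Origin: centre of its underside.

How it is judged (in metres and radians):
On the way, in this order (a step that is already met when the one before it is completed fails the run):
1. the filter stands upright in the collar, on the bay's floor (horizontal distance between filter and filter_seat below 0.005 m and z of filter in the frame of packer below 0.027 m and angle between filter's own z axis and vertical below 0.1 rad), for 0.2 s.
2. the cover, tilted by more than 0.06 rad against the pump, has its tongue at least 2 mm under the ledge (x of cover_tongue in the frame of packer between -0.07 and -0.055 m and z of cover_tongue in the frame of packer between 0.05 and 0.0755 m and y of cover_tongue in the frame of packer between -0.008 and 0.008 m and angle between the z axis of cover and the z axis of packer, either way round above 0.06 rad), for 0.1 s.
At the end, for the whole second after the job is handed in: Filter upright (0.1 rad) in the collar, within 5 mm of its centre and 3 mm of the floor; cover's tongue at least 2 mm under the ledge, cover parallel to the pump's top within 0.03 rad, its far edge within 2.5 mm of the rails, catch within 2 mm of fully out over it; all at rest (all of step 1 and x of cover_tongue in the frame of packer between -0.07 and -0.055 m and z of cover_tongue in the frame of packer between 0.05 and 0.0755 m and y of cover_tongue in the frame of packer between -0.008 and 0.008 m and angle between the z axis of cover and the z axis of packer, either way round below 0.03 rad and z of cover_end in the frame of packer between 0.072 and 0.0765 m and value of joint catch below 0.002 m and linear speed of cover below 0.02 m/s); the robot touches nothing.
It fails at once if the cover is forced against the pump: more than 40 N between them (contact force between cover and packer above 40 N).
It fails at once if a bystander (honey jar, spread tub, tape, pen pot, card terminal) is moved more than 30 mm (distance of any of honey_jar, spread_tub_0, spread_tub_1, spread_tub_2, tape_roll, pen_pot, card_terminal from where it was at the start of the episode above 0.03 m).
It also fails if it takes over 59 s, if anything falls off the work surface, if the arm or the gripper's body presses on something with over 40 N, if the wrist force passes 120 N, or if a joint passes its speed limit or range.

## Working session

There is one attempt and no reset: what is moved stays moved. The work goes in short steps, Python scripts to look and compute and a tool call to move; the robot and the scene stay as the last step left them, time stands still between calls to the robot, and variables do not carry over. Pictures are saved under pics/ and viewed, at most 10 in all, crops included, and the job is handed in when it is done.

Besides the shell and the picture viewer there is one more tool, called after "Call:" as name([rows], argument=value, ...), one row to a line, values as JSON. play_rows: Moves the arm, as the interface text tells. Its arguments: {"type":"object","properties":{"targets":{"type":"array"}},"required":["targets"]}

```bash
mkdir -p pics; cat > h.py <<'E'
import numpy as np, cv2
from cell import ctrl
def cam(n):
    c=ctrl.calibration(n); f=200/np.tan(np.radians(c['vfov'])/2); return f,c['cx'],c['cy'],np.array(c['extrinsics'])
def cloud(n,d):
    f,cx,cy,T=cam(n); v,u=np.mgrid[:400,:640]
    P=np.stack([(u-cx)*d/f,(v-cy)*d/f,d],-1); W=P@T[:3,:3].T+T[:3,3]; W[d==0]=np.nan; return W
E
python3 - <<'E'
from h import *
print(ctrl.read_state())
names=['packer','cover','filter','cover_grip','catch','card_terminal','tape_roll','spread_tub_0','honey_jar','pen_pot','receipt_printer','steel_dispenser']
for n in ['scene','top']:
    im,d=ctrl.get_image(n); cv2.imwrite(f'pics/{n}0.png',im[:,:,::-1]); W=cloud(n,d); np.savez(f'{n}0.npz',im=im,d=d,W=W)
    f,cx,cy,T=cam(n); print(n,f,cx,cy,T.round(3).tolist())
    for k in names:
        for r in ctrl.trace(n,k)[:3]:
            if r['confidence']<.3: continue
            m=r['pixels'].astype(bool); w=W[m]; w=w[~np.isnan(w[:,0])]
            if len(w): print(k,round(r['confidence'],2),np.array(r['bbox']).round(),'lo',np.percentile(w,2,0).round(),'hi',np.percentile(w,98,0).round())
            if k in('packer','cover','filter'): np.save(f'm_{n}_{k}.npy',m) if r['confidence']>.5 else 0
E
```

```text
{'clock': 0.0, 'qpos': array([-1.38979774,  0.62937013,  0.03846994,  1.51834788, -0.02701224,
        0.99627364, -0.01998307]), 'qd': array([-2.26426648e-04,  9.77090714e-05, -7.08627582e-04, -8.27903577e-04,
        1.57022761e-03,  1.34918297e-03, -1.24029532e-05]), 'tau': array([-5.53980335e-04, -5.63407195e+01,  1.22596655e+00, -1.93456417e+01,
        1.09462984e-02,  1.02675083e-02,  1.06324259e-05]), 'eef_pos': array([158.64163214, 629.76516706, 255.3804213 ]), 'tool_rot': array([-3.13971274e+00,  3.16828843e-05,  2.89478219e+00]), 'force': array([-0.06801305,  0.59971764, -0.27114185]), 'torque': array([-0.02749353,  0.04136815,  0.01709416]), 'gripper_force': 0.0, 'width': 85.06703999162376}
scene 461.19891903657884 327.1119368995442 202.65132054154304 [[-0.906, -0.301, 0.299, 41.163], [-0.424, 0.622, -0.658, 1259.046], [0.012, -0.723, -0.691, 1335.934], [0.0, 0.0, 0.0, 1.0]]
packer 0.93 [344. 163. 391. 211.] lo [ 412. -236.   -0.] hi [560. -45.  87.]
cover 0.91 [337. 215. 370. 236.] lo [412.  25.   0.] hi [523. 115.  35.]
filter 0.53 [344. 165. 389. 209.] lo [ 412. -212. 
[... 1617 characters left out ...]
 [375. 194. 386. 199.] lo [ 537. -121.   81.] hi [558. -92.  93.]
card_terminal 0.7 [177. 188. 228. 211.] lo [511. 366.  14.] hi [577. 518.  36.]
tape_roll 0.83 [149. 213. 190. 249.] lo [401. 497.  -1.] hi [492. 589.  52.]
spread_tub_0 0.95 [299. 137. 321. 156.] lo [671.  69.  65.] hi [737. 130.  74.]
spread_tub_0 0.58 [303. 155. 328. 181.] lo [599.  48.   1.] hi [663. 121.  74.]
honey_jar 0.67 [450. 149. 479. 171.] lo [ 628. -406.    7.] hi [ 671. -355.  103.]
honey_jar 0.57 [303. 203. 338. 240.] lo [414.  24.   2.] hi [519. 113.  34.]
pen_pot 0.88 [182. 214. 219. 245.] lo [405. 382.   2.] hi [480. 456. 142.]
receipt_printer 0.38 [304. 204. 334. 240.] lo [414.  21.   3.] hi [519. 113.  34.]
```

```bash
python3 - <<'E'
from h import *
t=np.load('top0.npz'); s=np.load('scene0.npz')
a=cv2.resize(t['im'][120:260,140:500,::-1],None,fx=2.2,fy=2.2,interpolation=cv2.INTER_CUBIC)
cv2.imwrite('pics/a.png',a)
b=cv2.resize(s['im'][150:250,300:440,::-1],None,fx=5.6,fy=5.6,interpolation=cv2.INTER_CUBIC); cv2.imwrite('pics/b.png',b)
E
```

```text
(no output)
```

View pics/a.png

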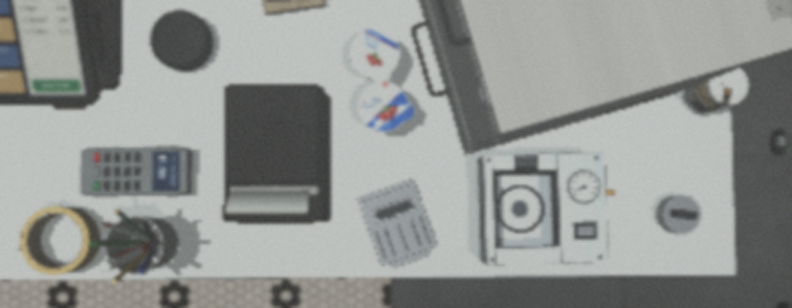

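View pics/b.png

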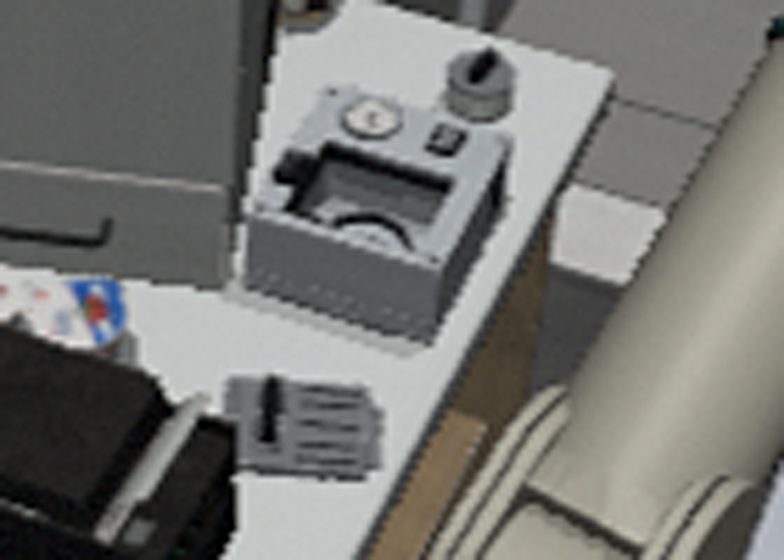

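```bash
cat > fit.py <<'E'
from h import *
from scipy.optimize import minimize
def loc(P,p): 
    c,s=np.cos(p[2]),np.sin(p[2]); d=P[:,:2]-p[:2]; return np.c_[d@[c,s],d@[-s,c]]
def rect_in(P,p,x0,x1,y0,y1,w=1.5):
    q=loc(P,p); sd=np.minimum(np.minimum(q[:,0]-x0,x1-q[:,0]),np.minimum(q[:,1]-y0,y1-q[:,1])); return 1/(1+np.exp(-np.clip(sd/w,-30,30)))
def nm(f,p0): 
    best=None
    for dy in(-.12,0,.12):
        r=minimize(f,np.array(p0)+[0,0,dy],method='Nelder-Mead',options=dict(initial_simplex=np.array(p0)+[0,0,dy]+np.array([[0,0,0],[6,0,0],[0,6,0],[0,0,.08]]),maxiter=600))
        if best is None or r.fun<best.fun: best=r
    return best.x
def win(W,a): 
    P=W.reshape(-1,3); P=P[~np.isnan(P[:,0])]; return P[(P[:,0]>a[0])&(P[:,0]<a[1])&(P[:,1]>a[2])&(P[:,1]<a[3])]
E
python3 - <<'E'
from fit import *
for n in('top','scene'):
    W=np.load(n+'0.npz')['W']
    P=win(W,(350,600,0,150)); lab=(P[:,2]>5)
    cov=nm(lambda p:((rect_in(P,p,-51.5,51.5,-43,43)-lab)**2).sum(),(466,68,.2)); # tongue top at z4 < 5
    B=P[P[:,2]>27]; bar=loc(B,cov)
    print(n,'cover',cov.round(3),'plate z',np.median(P[(P[:,2]>5)&(P[:,2]<15),2]),'bar',B.mean(0).round(1),bar.min(0).round(1),bar.max(0).round(1),np.median(B[:,2]))
    t=loc(P[(P[:,2]>5)],cov); print('  ext',t.min(0).round(1),t.max(0).round(1))
    P=win(W,(430,560,-185,-60)); top=(P[:,2]>76.5)
    # hole: inside mouth = low
    def f(p):
        q=loc(P,p); k=(np.abs(q[:,0])<62)&(np.abs(q[:,1])<52)&~((q[:,0]>38)&(np.abs(q[:,1])<22)); return ((rect_in(P,p,-53,53,-45,45)-(~top))[k]**2).mean()
    pk=nm(f,(487,-115,0)); print('  pump',pk.round(3),f(pk),'top z',np.median(P[top&(P[:,2]<83),2]))
    A=win(W,(380,600,-270,-20)); A=A[(A[:,2]>77)&(A[:,2]<83)]; r=cv2.minAreaRect(A[:,:2].astype(np.float32)); print('  outer',r)
    q=loc(win(W,(430,560,-185,-60)),pk); z=win(W,(430,560,-185,-60))[:,2]
    fl=(z<40)&(z>15);print('  floor z',np.median(z[fl]) if fl.any() else None, 'collar ctr', q[(z>28)&(z<36)].mean(0) if ((z>28)&(z<36)).any() else None)
    P=win(W,(430,530,-390,-290)); b=P[P[:,2]>15]; K=P[P[:,2]>38]; 
    if len(K)>3: print('  filter', cv2.minEnclosingCircle(b[:,:2].astype(np.float32)),'body med',np.median(b,0),'knob',K.mean(0),len(K),cv2.minAreaRect(K[:,:2].astype(np.float32)))
    D=win(W,(400,1000,-600,200)); D=D[(D[:,2]>150)]; print('  disp min x',D[:,0].min(), [ (y,D[(abs(D[:,1]-y)<15),0].min().round()) for y in(0,-50,-100,-150,-200,-250) if (abs(D[:,1]-y)<15).any()])
E
```

```text
top cover [4.69395e+02 6.74910e+01 3.37000e-01] plate z 9.898290484822155 bar [513.8  77.2  41.4] [ 13.1 -38.5] [134.9  24.2] 33.41196506085885
  ext [-71.7 -97.6] [145.9  77.9]
  pump [ 4.86782e+02 -1.09281e+02  2.00000e-02] 0.06675391692729378 top z 79.99623332742465
  outer ((503.9726867675781, -123.93083190917969), (185.4602508544922, 189.2778778076172), 3.3984334468841553)
  floor z 24.501176436872584 collar ctr [-2.76724076 -5.49630532]
  filter ((478.7938232421875, -340.4457092285156), 28.37717056274414) body med [ 478.95389707 -337.59212286   30.44257896] knob [ 478.92603809 -339.42784361   43.64446802] 43 ((478.8160400390625, -340.1726379394531), (32.84709167480469, 11.154014587402344), 81.6556396484375)
  disp min x 560.20498573401 [(0, np.float64(591.0)), (-50, np.float64(564.0)), (-100, np.float64(578.0)), (-150, np.float64(592.0)), (-200, np.float64(606.0)), (-250, np.float64(621.0))]
scene cover [4.72574e+02 6.89150e+01 2.88000e-01] plate z 9.086556764786678 bar [513.2  82.   40.5] [  8.6 -26.4] [129.4  32.7] 33.918337740520656
  ext [-93.9 -77.7] [129.4 100.8]
  pump [ 4.83992e+02 -1.13853e+02  7.90000e-02] 0.13361401057775907 top z 79.227458947684
  outer ((502.15264892578125, -122.30245971679688), (189.90283203125, 188.40333557128906), 4.585402488708496)
  floor z 27.168991269891762 collar ctr [  9.22083722 -28.5967926 ]
  filter ((477.70758056640625, -335.5488586425781), 31.565298080444336) body med [ 474.45165825 -328.13509717   29.81408659] knob [ 478.11667824 -332.9413011    44.12821672] 15 ((477.7923889160156, -335.8128967285156), (33.384063720703125, 11.944686889648438), 83.36518859863281)
  disp min x 560.6749087554732 [(0, np.float64(582.0)), (-50, np.float64(566.0)), (-100, np.float64(577.0)), (-150, np.float64(594.0)), (-200, np.float64(609.0)), (-250, np.float64(622.0))]
```

```bash
cat >> fit.py <<'E'
def onplane(n,z0):
    f,cx,cy,T=cam(n); v,u=np.mgrid[:400,:640]; r=np.stack([(u-cx)/f,(v-cy)/f,np.ones(u.shape)],-1)@T[:3,:3].T
    s=(z0-T[2,3])/r[...,2]; return (T[:3,3]+r*s[...,None])[...,:2]
def fitcover(n,W,p0,z0=0):
    Q=onplane(n,10+z0); ok=(np.hypot(Q[...,0]-p0[0],Q[...,1]-p0[1])<70)&~np.isnan(W[...,0]); P=Q[ok]; lab=W[ok][:,2]>6.5+z0
    p=nm(lambda p:((rect_in(P,p,-51.5,51.5,-43,43)-lab)**2).sum(),p0)
    Q=onplane(n,33+z0)[ok]; b=W[ok][:,2]>23+z0; B=Q[b]; return p,((rect_in(P,p,-51.5,51.5,-43,43)-lab)**2).sum()/len(P),B
def fitpump(n,W,p0):
    Q=onplane(n,80); ok=(np.hypot(Q[...,0]-p0[0],Q[...,1]-p0[1])<95)&~np.isnan(W[...,0]); P=Q[ok]; z=W[ok][:,2]
    top=z>77
    def f(p):
        q=loc(P,p); k=(np.abs(q[:,0])<60)&(np.abs(q[:,1])<54)&~((q[:,0]>35)&(np.abs(q[:,1])<25)); return ((rect_in(P,p,-53,53,-45,45)-(~top))[k]**2).mean()
    p=nm(f,p0); return p,f(p),P,z
E
python3 - <<'E'
from fit import *
for n in('top','scene'):
    W=np.load(n+'0.npz')['W']
    p,e,B=fitcover(n,W,(468,67,.3)); q=loc(B,p); print(n,'cover',p.round(3),e,'bar ctr',B.mean(0).round(1),'rect',cv2.minAreaRect(B.astype(np.float32)),q.mean(0).round(1),len(B))
    p,e,P,z=fitpump(n,W,(487,-110,0.05)); print('  pump',p.round(3),e)
    Q=onplane(n,80);z=W[...,2]; m=(Q[...,0]>390)&(Q[...,0]<545)&(Q[...,1]>-240)&(Q[...,1]<-30)
    P=Q[m];lab=z[m]>70
    # outer: near, left, right edges with yaw
    def f(a): 
        pp=(a[0],a[1],a[2]); return ((rect_in(P,pp,0,300,-167,0)-lab)[(np.abs(rect_in(P,pp,22,300,-145,-22)-.5)>0)&(rect_in(P,pp,22,300,-145,-22)<.5)]**2).mean()
    from scipy.optimize import minimize
    a=nm(f,(412,-58,.05)); print('  outer near-left corner',a.round(3),f(a), 'in pump', loc(a[None,:2],p))
W=np.load('top0.npz')['W']; Q=onplane('top',80)
m=(np.abs(Q[...,0]-490)<85)&(np.abs(Q[...,1]+115)<75); vv,uu=np.where(m)
print(W[vv.min():vv.max()+1,uu.min():uu.max()+1,2].round().astype(int)[::2,::1].tolist().__str__().replace('], [','\n'))
E
```

```text
top cover [4.6949e+02 6.7608e+01 3.3800e-01] 0.05616654824171352 bar ctr [487.1  73.7] rect ((487.1830139160156, 73.7734375), (11.726324081420898, 48.332176208496094), 19.66123390197754) [18.7 -0.1] 60
  pump [ 4.87693e+02 -1.07073e+02  4.70000e-02] 0.0561963630826755
  outer near-left corner [ 4.11957e+02 -5.11780e+01  2.40000e-02] 0.03228581937918342 in pump [[-73.01668584  59.40306715]]
scene cover [4.6919e+02 7.1346e+01 3.3500e-01] 0.1539083177871239 bar ctr [495.7 109.4] rect ((497.43975830078125, 106.9504165649414), (52.72304916381836, 95.09735870361328), 18.500768661499023) [37.6 27.2] 91
  pump [ 4.85184e+02 -1.05629e+02 -1.00000e-03] 0.08722145355097176
  outer near-left corner [ 4.09909e+02 -4.09780e+01  1.00000e-02] 0.06916593827448932 in pump [[-75.31504024  64.60387701]]
[[182, 164, 144, 127, 108, 90, 65, 45, 26, 1, 0, 3, 0, -1, -2, -1, 1, -2, 2, 0, -3, 5, 2, -2, 1, 0, -2, 4, 0, 1, 1, 1, 1, 3, 4, 2, 3, 2, -3, -4, 1, -1, 3, -1, 0, -2, 1, 3, 3, 5
-9223372036854775808, 45, 1, -2, 1, 0, -1, -3, 3, -1, 1, 3, 3, 0, 0, 4, -2, 0, 0, -2, 3, 3, 4, 2, 0, 2, -3, -2, -4, 2, 1, 0, -3,
[... 4842 characters left out ...]
, 77, 83, 78, 78, 82, 81, 78, 79, 80, 80, 82, 80, 81, 83, 76, 81, 81, 81, 81, 79, 80, 80, 80, 78
-2, 2, 34, 54, 81, 81, 82, 79, 79, 83, 83, 81, 81, 81, 81, 83, 80, 80, 84, 83, 80, 77, 84, 83, 76, 81, 80, 78, 77, 80, 80, 84, 80, 79, 78, 76, 83, 79, 78, 77, 77, 81, 83, 82, 85, 82, 78, 79, 84, 80
0, 2, -3, -3, 3, -1, 1, 0, -1, 0, 3, -2, -6, -3, 1, 1, -1, -2, 0, 3, -1, 0, 2, -1, -1, -1, 1, -2, 1, -1, -2, -3, -1, 1, -1, 1, 2, -2, 1, 3, -1, 0, 2, 0, 2, -1, 1, -3, 2, -1
-1, -1, 3, -2, -2, -1, -2, -3, -5, -1, 1, 0, -3, 3, 0, 3, -2, -4, -2, 2, -3, 2, 1, 1, 1, 3, -4, -1, 2, 3, 2, 1, 1, 1, 1, -2, -2, 0, -1, 3, 3, 4, -2, 0, 1, 0, 0, 3, -4, 1]]<stdin>:15: RuntimeWarning: invalid value encountered in cast
```

```bash
cat >> fit.py <<'E'
def avg(n,k=6):
    D=[]
    for _ in range(k):
        im,d=ctrl.get_image(n); d=d.astype(float); d[d==0]=np.nan; D.append(d)
    d=np.nanmedian(D,0); return im,cloud(n,d)
def fitp2(n,W,p0,ox=-73,oy=57.):
    z=W[...,2]; Qa=onplane(n,75); Qb=onplane(n,80)
    ok=(np.hypot(Qb[...,0]-p0[0],Qb[...,1]-p0[1])<75)&~np.isnan(z); A=Qa[ok]; la=z[ok]<66
    ok2=(Qb[...,0]<p0[0]+45)&(Qb[...,0]>p0[0]-120)&(Qb[...,1]<p0[1]+90)&(Qb[...,1]>p0[1]-150)&~np.isnan(z); B=Qb[ok2]; lb=z[ok2]>72
    def f(p,sep=False):
        q=loc(A,p); k=(np.abs(q[:,0]+3)<60)&(np.abs(q[:,1])<48); a=((rect_in(A,p,-53,47,-39,39)-la)[k]**2).sum()
        r=rect_in(B,p,p[3],300,p[4]-167,p[4]); b=((r-lb)**2).sum(); return (a,b) if sep else a+b
    r=minimize(f,list(p0)+[ox,oy],method='Nelder-Mead',options=dict(initial_simplex=np.array(list(p0)+[ox,oy])+np.vstack([np.zeros(5),np.diag([4,4,.06,4,4])]),maxiter=1500))
    return r.x,f(r.x,True)
E
python3 - <<'E'
from fit import *
for n in('top','scene'):
    im,W=avg(n); np.savez(n+'1.npz',W=W,im=im)
    p,e,B=fitcover(n,W,(469,67,.3)); B=B[np.hypot(*(B-[487,74]).T)<40]; print(n,'cover',p.round(3),e,cv2.minAreaRect(B.astype(np.float32)), B.mean(0))
    print(fitp2(n,W,(487,-108,.05)), fitp2(n,W,(484,-105,.0)))
    Q=onplane(n,44); m=(np.hypot(Q[...,0]-479,Q[...,1]+338)<32)&(W[...,2]>37.5); K=Q[m]; print('knob',K.mean(0),len(K),cv2.minAreaRect(K.astype(np.float32)),np.median(W[m][:,2]))
E
```

```text
top cover [4.69649e+02 6.75890e+01 3.35000e-01] 0.024663661050504822 ((487.1830139160156, 73.7734375), (11.726324081420898, 48.332176208496094), 19.66123390197754) [486.97805903  74.06776672]
(array([ 4.88128843e+02, -1.07309515e+02,  2.46038475e-02, -7.48602525e+01,
        5.68625399e+01]), (np.float64(25.136861945393644), np.float64(859.3498178752337))) (array([ 4.88128907e+02, -1.07309837e+02,  2.44982359e-02, -7.48574870e+01,
        5.68537026e+01]), (np.float64(25.146632019592154), np.float64(833.0328105393161)))
knob [ 478.92687535 -339.29542338] 43 ((478.92816162109375, -339.29364013671875), (32.76409912109375, 11.299582481384277), 80.31472778320312) 43.91238296741085
scene cover [4.69015e+02 7.12350e+01 3.33000e-01] 0.08348686052671302 ((484.6046447753906, 83.97817993164062), (59.2897834777832, 28.789384841918945), 82.4600830078125) [485.94399403  82.33172005]
(array([ 4.86576973e+02, -1.02657357e+02,  1.37832511e-02, -7.62857580e+01,
        5.79838973e+01]), (np.float64(33.774833982033186), np.float64(313.2457249936115))) (array([ 4.86572465e+02, -1.02676201e+02,  1.27074702e-02, -7.62565840e+01,
        5.78811707e+01]), (np.float64(33.77645680898451), np.float64(307.0237374455745)))
knob [ 477.73378372 -335.43864727] 15 ((477.2533874511719, -335.99609375), (33.05472183227539, 10.916555404663086), 79.73193359375) 42.70690092800669fit.py:32: RuntimeWarning: All-NaN slice encountered
  d=np.nanmedian(D,0); return im,cloud(n,d)
```

Call:
play_rows([
  [0.4,-41.6,-25.6,0,60],
  [0.4,-41.6,-25.6,0,60],
  [0.4,-41.6,-25.6,0,60],
  [0.4,-41.6,-25.6,0,60],
  [0.4,-41.6,-25.6,0,60],
  [0.4,-41.6,-25.6,0,60],
  [0.4,-41.6,-25.6,0,60],
  [0.4,-41.6,-25.6,0,60],
  [0.4,-41.6,-25.6,0,60],
  [0.4,-41.6,-25.6,0,60],
])

```text
clock: 2.9
eef_pos: [501.8, 277.5, 256.6]
tool_rot: [3.14, 0.001, 1.845]
force: [0.2, 1.0, -0.4]
width: 51.4
gripper_force: 0.0
```

```bash
cat > go.py <<'E'
import sys,numpy as np
from cell import ctrl
# args: x y z yawdeg -> row numbers from measured pose
s=ctrl.read_state(); p=s['eef_pos']; w=s['tool_rot']; t=np.array([float(v) for v in sys.argv[1:4]]); yaw=float(sys.argv[4]) if len(sys.argv)>4 else np.degrees(w[2])
from scipy.spatial.transform import Rotation as R
M=R.from_euler('xyz',w).as_matrix(); d=M.T@(t-p)/10
sp=(np.degrees(w[2])-yaw+180)%360-180
print('t',round(s['clock'],2),'pos',p.round(1),'rpy',w.round(3),'F',s['force'].round(1),'w',round(float(s['width']),1),'q',s['qpos'].round(2),'row',d.round(2),'spin',round(sp,1),'rows',round(np.linalg.norm(d)/5,1))
E
python3 go.py 478.5 -339 200 81
```

```text
t 2.9 pos [501.8 277.5 256.6] rpy [3.140e+00 1.000e-03 1.845e+00] F [ 0.2  1.  -0.4] w 51.4 q [-0.77  0.54  0.33  1.74 -0.21  0.9  -0.07] row [-58.71 -18.95   5.7 ] spin 24.7 rows 12.4
```

Call:
play_rows([
  [0.4,-58.7,-19.0,0,24.7],
  [0.4,-58.7,-19.0,0,24.7],
  [0.4,-58.7,-19.0,0,24.7],
  [0.4,-58.7,-19.0,0,24.7],
  [0.4,-58.7,-19.0,0,24.7],
  [0.4,-58.7,-19.0,0,24.7],
  [0.4,-58.7,-19.0,0,24.7],
  [0.4,-58.7,-19.0,0,24.7],
  [0.4,-58.7,-19.0,0,24.7],
  [0.4,-58.7,-19.0,0,24.7],
])

```text
clock: 3.9
eef_pos: [481.4, -221.1, 256.5]
tool_rot: [3.141, -0.0, 1.417]
force: [0.9, -0.3, -0.2]
width: 50.9
gripper_force: 0.0
```

```bash
python3 go.py 478.5 -339 110 81
```

```text
t 3.9 pos [ 481.4 -221.1  256.5] rpy [ 3.141 -0.     1.417] F [ 0.9 -0.3 -0.2] w 50.9 q [ 0.06  0.49  0.46  1.86 -0.28  0.85  0.51] row [-11.7    1.51  14.65] spin 0.2 rows 3.8
```

Call:
play_rows([
  [0.4,-11.6,1.5,5,0],
  [0.4,-11.6,1.5,14.6,0],
  [0.4,-11.6,1.5,14.6,0],
  [0.4,-11.6,1.5,14.6,0],
  [0.4,-11.6,1.5,14.6,0],
  [0.4,-11.6,1.5,14.6,0],
  [0.4,-11.6,1.5,14.6,0],
])

```text
clock: 4.6
eef_pos: [479.8, -335.6, 112.0]
tool_rot: [3.139, 0.0, 1.418]
force: [-0.6, 0.6, 0.1]
width: 51.3
gripper_force: 0.0
```

```bash
python3 go.py 478.4 -338 58 81; python3 - <<'E'
from fit import *
for n in('top','scene'):
    im,W=avg(n,3); 
    c=(448,218,30) if n=='top' else (385,163,30)
    cv2.imwrite(f'pics/g_{n}.png',cv2.resize(im[c[1]-c[2]:c[1]+c[2],c[0]-40:c[0]+40,::-1],None,fx=5,fy=5,interpolation=cv2.INTER_CUBIC))
a=cv2.imread('pics/g_top.png');b=cv2.imread('pics/g_scene.png');cv2.imwrite('pics/g.png',np.hstack([a,b]))
E
```

```text
t 4.6 pos [ 479.8 -335.6  112. ] rpy [3.139 0.    1.418] F [-0.6  0.6  0.1] w 51.3 q [ 0.35  0.75  0.34  1.83 -0.4   0.62  0.78] row [-0.26 -0.12  5.4 ] spin 0.2 rows 1.1fit.py:32: RuntimeWarning: All-NaN slice encountered
  d=np.nanmedian(D,0); return im,cloud(n,d)
```

View pics/g.png

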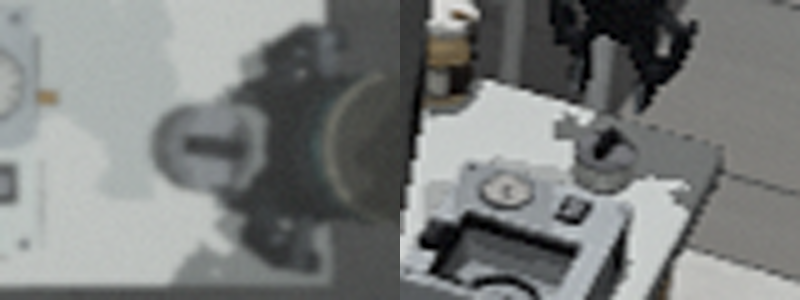

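The picture shows the knob at (200,147) in the left (top) view, midway between the two fingers at (290,40) and (270,240). The gripper is above the filter, so I go down and grasp.

Call:
play_rows([
  [0.4,-0.2,-0.1,3,0],
  [0.4,-0.2,-0.1,5.4,0],
  [0.4,-0.2,-0.1,5.4,0],
  [0.4,-0.2,-0.1,5.4,0],
  [1,-0.2,-0.1,5.4,0],
  [1,-0.2,-0.1,5.4,0],
  [1,-0.2,-0.1,5.4,0],
  [1,-0.2,-0.1,5.4,0],
  [1,-0.2,-0.1,5.4,0],
  [1,-0.2,-0.1,5.4,0],
])

```text
clock: 5.9
eef_pos: [478.0, -338.4, 57.5]
tool_rot: [3.139, 0.001, 1.417]
force: [-0.3, 0.5, 6.0]
width: 9.9
gripper_force: 60.5
```

Call:
play_rows([
  [1,0,0,-4,0],
  [1,0,0,-8,0],
  [1,0,0,-12,0],
  [1,0,0,-12,0],
  [1,0,0,-12,0],
])

```text
clock: 6.4
eef_pos: [477.5, -337.9, 177.2]
tool_rot: [3.14, 0.0, 1.417]
force: [0.3, -0.8, -1.3]
width: 10.5
gripper_force: 59.7
```

```bash
python3 go.py 487.5 -106.5 177 81
```

```text
t 6.4 pos [ 477.5 -337.9  177.2] rpy [3.14  0.    1.417] F [ 0.3 -0.8 -1.3] w 10.5 q [ 0.32  0.67  0.4   1.79 -0.36  0.76  0.75] row [ 2.302e+01 -2.570e+00  1.000e-02] spin 0.2 rows 4.6
```

Call:
play_rows([
  [1,23.0,-2.6,0,0],
  [1,23.0,-2.6,0,0],
  [1,23.0,-2.6,0,0],
  [1,23.0,-2.6,0,0],
  [1,23.0,-2.6,0,0],
  [1,23.0,-2.6,0,0],
  [1,23.0,-2.6,0,0],
  [1,23.0,-2.6,0,0],
])

```text
clock: 7.2
eef_pos: [486.3, -108.0, 175.7]
tool_rot: [-3.14, 0.001, 1.415]
force: [0.2, 0.2, -1.0]
width: 10.1
gripper_force: 59.6
```

```bash
python3 go.py 487.4 -106.4 100 81; python3 - <<'E'
from fit import *
im,W=avg('top',1); Q=onplane('top',148); z=W[...,2]
sc,_=ctrl.get_image('scene')
a=cv2.resize(im[170:260,330:440,::-1],None,fx=4,fy=4,interpolation=cv2.INTER_CUBIC); b=cv2.resize(sc[140:230,325:415,::-1],None,fx=4,fy=4,interpolation=cv2.INTER_CUBIC)
cv2.imwrite('pics/h.png',np.hstack([a,b]))
E
```

```text
t 7.2 pos [ 486.3 -108.   175.7] rpy [-3.140e+00  1.000e-03  1.415e+00] F [ 0.2  0.2 -1. ] w 10.1 q [-0.13  0.57  0.43  2.02 -0.39  0.63  0.41] row [0.19 0.09 7.57] spin 0.1 rows 1.5fit.py:32: RuntimeWarning: All-NaN slice encountered
  d=np.nanmedian(D,0); return im,cloud(n,d)
```

View pics/h.png

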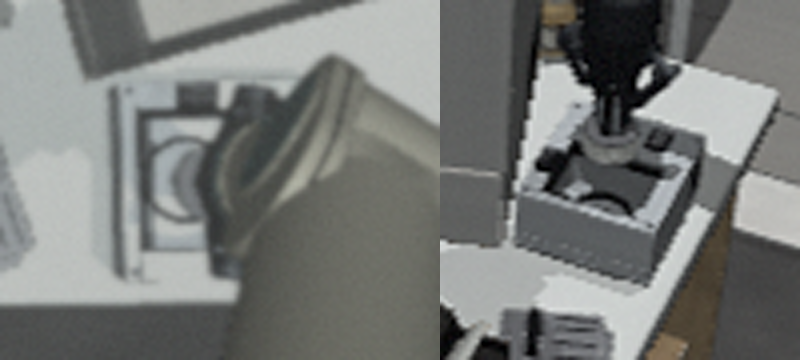

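The right view shows the filter, still in the jaws, over the bay at about (607,130), and the collar is free at (605,205). I lower it to just above the collar.

Call:
play_rows([
  [1,0.2,0.1,3,0],
  [1,0.2,0.1,6,0],
  [1,0.2,0.1,7.8,0],
  [1,0.2,0.1,7.8,0],
  [1,0.2,0.1,7.8,0],
])

```text
clock: 7.8
eef_pos: [488.0, -106.1, 98.4]
tool_rot: [-3.141, 0.0, 1.414]
force: [0.5, 0.6, -0.8]
width: 9.9
gripper_force: 59.6
```

```bash
python3 go.py 487.4 -106.4 82 81
```

```text
t 7.8 pos [ 488.  -106.1   98.4] rpy [-3.141  0.     1.414] F [ 0.5  0.6 -0.8] w 9.9 q [-0.05  0.7   0.32  2.07 -0.48  0.45  0.48] row [-0.04 -0.06  1.64] spin 0.0 rows 0.3
```

Call:
play_rows([
  [1,0,0,0.5,0],
  [1,0,0,0.9,0],
  [1,0,0,1.2,0],
  [1,0,0,1.4,0],
  [1,0,0,1.5,0],
  [1,0,0,1.6,0],
  [1,0,0,1.6,0],
])

```text
clock: 8.5
eef_pos: [488.1, -104.9, 82.2]
tool_rot: [-3.141, -0.0, 1.417]
force: [0.4, -0.3, 0.8]
width: 9.8
gripper_force: 59.6
```

Call:
play_rows([
  [1,0,0,0.1,0],
  [1,0,0,0.1,0],
  [0.7,0,0,0.1,0],
  [0.7,0,0,0.1,0],
  [0.7,0,0,0.1,0],
  [0.7,0,0,-1,0],
  [0.7,0,0,-4,0],
  [0.7,0,0,-8,0],
  [0.7,0,0,-12,0],
  [0.7,0,0,-14,0],
])

```text
clock: 9.5
eef_pos: [489.2, -105.5, 226.0]
tool_rot: [3.137, 0.0, 1.416]
force: [-0.1, 0.3, -0.3]
width: 25.4
gripper_force: 0.0
```

```bash
python3 go.py 487 73.9 222 19.4
```

```text
t 9.5 pos [ 489.2 -105.5  226. ] rpy [3.137 0.    1.416] F [-0.1  0.3 -0.3] w 25.4 q [-0.18  0.5   0.5   1.98 -0.34  0.74  0.36] row [17.69 -2.99  0.39] spin 61.7 rows 3.6
```

Call:
play_rows([
  [0.3,17.7,-3,0.4,61.8],
  [0.3,17.7,-3,0.4,61.8],
  [0.3,17.7,-3,0.4,61.8],
  [0.3,17.7,-3,5,61.8],
  [0.2,17.7,-3,9,61.8],
  [0.1,17.7,-3,9,61.8],
  [0.1,17.7,-3,9,61.8],
  [0.1,17.7,-3,9,61.8],
])

```text
clock: 10.3
eef_pos: [485.6, 74.8, 132.4]
tool_rot: [3.141, 0.0, 0.336]
force: [-0.6, 0.7, -0.0]
width: 76.7
gripper_force: 0.0
```

```bash
python3 go.py 487 73.9 60 19.3; python3 - <<'E' 2>/dev/null
from fit import *
im,W=avg('top',6)
print('pump',fitp2('top',W,(488,-107.3,.025)))
Q=onplane('top',68); z=W[...,2]; m=(np.hypot(Q[...,0]-488,Q[...,1]+107)<30)&(z>61); K=Q[m]; print('knob',K.mean(0),len(K),cv2.minAreaRect(K.astype(np.float32)),np.median(z[m]))
Q=onplane('top',54); m2=(np.hypot(Q[...,0]-488,Q[...,1]+107)<37)&(z>42)&(z<60); B=Q[m2|m]; print('body z',np.median(z[m2]),m2.sum(),cv2.minEnclosingCircle(Q[m2].astype(np.float32)))
a=cv2.resize(im[170:260,330:440,::-1],None,fx=5,fy=5,interpolation=cv2.INTER_CUBIC); cv2.imwrite('pics/i.png',a)
E
```

```text
t 10.3 pos [485.6  74.8 132.4] rpy [3.141 0.    0.336] F [-0.6  0.7 -0. ] w 76.7 q [-0.65  0.71  0.68  2.08 -0.77  0.62 -0.67] row [0.1  0.13 7.24] spin -0.0 rows 1.4
pump (array([ 4.88131448e+02, -1.07218712e+02,  2.49456074e-02, -7.48770781e+01,
        5.67752506e+01]), (np.float64(66.535556442255), np.float64(862.3819947537876)))
knob [ 486.90475378 -106.70048158] 44 ((486.9953918457031, -106.58342742919922), (32.44769287109375, 11.499296188354492), 80.29256439208984) 67.73750003053328
body z 53.86262822638537 215 ((487.09844970703125, -106.06643676757812), 28.06586456298828)
```

View pics/i.png

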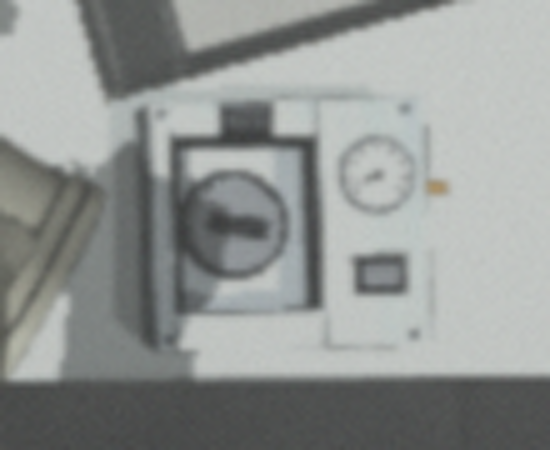

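The filter stands seated in the collar: knob at (237,222), its circle centred in the bay, and its heights of 67.7 and 53.9 mm fit. Next I grip the pull bar by its ends, so that the cover can pivot in the jaws.

Call:
play_rows([
  [0.1,0.1,0.1,4,0],
  [0.1,0.1,0.1,7,0],
  [0.1,0.1,0.1,9.0,0],
  [0.1,0.1,0.1,9.6,0],
  [0.1,0.1,0.1,9.6,0],
  [0.1,0.1,0.1,9.6,0],
])

```text
clock: 11.2
eef_pos: [487.6, 73.8, 37.2]
tool_rot: [3.141, -0.001, 0.338]
force: [0.5, -0.2, -0.1]
width: 76.9
gripper_force: 0.0
```

```bash
python3 go.py 487 73.9 36 19.3
```

```text
t 11.2 pos [487.6  73.8  37.2] rpy [ 3.141e+00 -1.000e-03  3.380e-01] F [ 0.5 -0.2 -0.1] w 76.9 q [-0.5   0.84  0.45  2.11 -0.97  0.41 -0.5 ] row [-0.06 -0.03  0.12] spin 0.1 rows 0.0
```

Call:
play_rows([
  [1,0,0,0.1,0],
  [1,0,0,0.1,0],
  [1,0,0,0.1,0],
  [1,0,0,0.1,0],
  [1,0,0,0.1,0],
  [1,0,0,0.1,0],
])

```text
clock: 11.8
eef_pos: [487.5, 74.2, 36.5]
tool_rot: [-3.142, -0.002, 0.338]
force: [-0.2, 0.7, 7.3]
width: 48.6
gripper_force: 61.7
```

Call:
play_rows([
  [1,0,0,-3,0],
  [1,0,0,-6,0],
  [1,0,0,-9,0],
  [1,0,0,-12,0],
  [1,0,0,-12,0],
  [1,0,0,-12,0],
])

```text
clock: 12.4
eef_pos: [487.0, 74.6, 155.8]
tool_rot: [-3.141, -0.001, 0.339]
force: [-0.1, -0.1, -1.4]
width: 48.5
gripper_force: 63.1
```

```bash
python3 go.py 512 -106 160 1.4; python3 - <<'E' 2>/dev/null
from fit import *
im,W=avg('scene',3); im2,W2=avg('top',3)
def cl(W):
    P=win(W,(370,560,-20,170)); P=P[(P[:,2]>100)&(P[:,2]<155)]; return P
for n,w in(('s',W),('t',W2)):
    P=cl(w); q=loc(P,(469.6,67.6,.337)); 
    k=(q[:,0]<5)&(np.abs(q[:,1])<45)&(q[:,0]>-50)&(P[:,2]<135)
    if k.sum()>10: A=np.c_[q[k],np.ones(k.sum())]; print(n,k.sum(),np.linalg.lstsq(A,P[k,2],rcond=None)[0])
cv2.imwrite('pics/j.png',np.hstack([cv2.resize(im[170:240,300:390,::-1],None,fx=4.4,fy=4.4,interpolation=cv2.INTER_CUBIC),cv2.resize(im2[180:250,270:360,::-1],None,fx=4.4,fy=4.4,interpolation=cv2.INTER_CUBIC)]))
E
```

```text
t 12.4 pos [487.   74.6 155.8] rpy [-3.141e+00 -1.000e-03  3.390e-01] F [-0.1 -0.1 -1.4] w 48.5 q [-0.68  0.68  0.72  2.06 -0.73  0.67 -0.7 ] row [-3.65 17.87 -0.43] spin 18.0 rows 3.6
s 232 [-4.99720662e-03  5.48287178e-03  1.27775853e+02]
```

View pics/j.png

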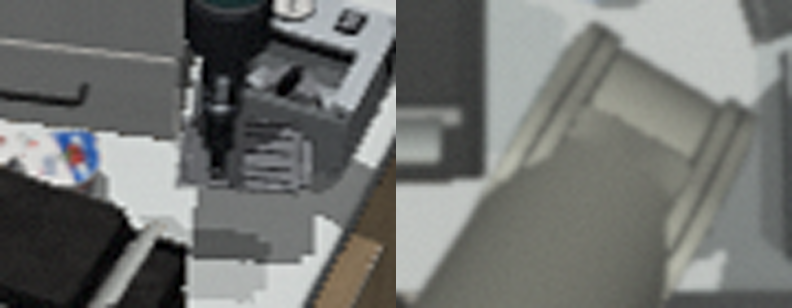

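The left view shows the cover held level at (240,155), and the fitted tilt is below 0.006 rad. The forearm hides it from the top camera, so I carry it over the pump and measure it with the scene camera.

Call:
play_rows([
  [1,-5,17.4,0,18],
  [1,-5,17.4,0,18],
  [1,-5,17.4,0,18],
  [1,-5,17.4,0,18],
  [1,-5,17.4,0,18],
  [1,-5,17.4,0,18],
  [1,-5,17.4,0,18],
])

```text
clock: 13.4
eef_pos: [497.2, -105.3, 154.7]
tool_rot: [-3.14, 0.001, 0.025]
force: [-0.3, -0.3, -1.1]
width: 48.6
gripper_force: 63.0
```

```bash
python3 go.py 515 -106 128 1.4; python3 - <<'E' 2>/dev/null
from fit import *
s=ctrl.read_state(); p=s['eef_pos']; yaw=s['tool_rot'][2]
im,W=avg('scene',6); im2,_=ctrl.get_image('top')
zt=p[2]-36.5; e0=(p[0]-18,p[1]+.4,yaw)
r=fitcover('scene',W,e0,zt)[:2]; print('expected',np.round(e0,3),'scene fit',r)
Q=onplane('scene',10+zt); z=W[...,2]; P=win(W,(e0[0]-80,e0[0]+80,e0[1]-80,e0[1]+80)); P=P[(P[:,2]>zt+2)&(P[:,2]<zt+18)]; q=loc(P,e0); print('pts ext',np.percentile(q,[1,99],0).round(1),'n',len(P))
np.savez('scene2.npz',W=W,im=im)
cv2.imwrite('pics/k.png',np.hstack([cv2.resize(im[120:230,310:420,::-1],None,fx=3.6,fy=3.6,interpolation=cv2.INTER_CUBIC),cv2.resize(im2[150:260,330:440,::-1],None,fx=3.6,fy=3.6,interpolation=cv2.INTER_CUBIC)]))
E
```

```text
t 13.4 pos [ 497.2 -105.3  154.7] rpy [-3.14e+00  1.00e-03  2.50e-02] F [-0.3 -0.3 -1.1] w 48.6 q [-0.34  0.71  0.77  2.02 -0.76  0.73 -0.62] row [1.78 0.12 2.67] spin 0.0 rows 0.6
expected [ 4.79206e+02 -1.04857e+02  2.50000e-02] scene fit (array([ 4.77817483e+02, -1.03153868e+02,  2.49183677e-02]), np.float64(0.08148520886611066))
pts ext [[-61.2 -40.9]
 [ 48.3  43.9]] n 315
```

View pics/k.png

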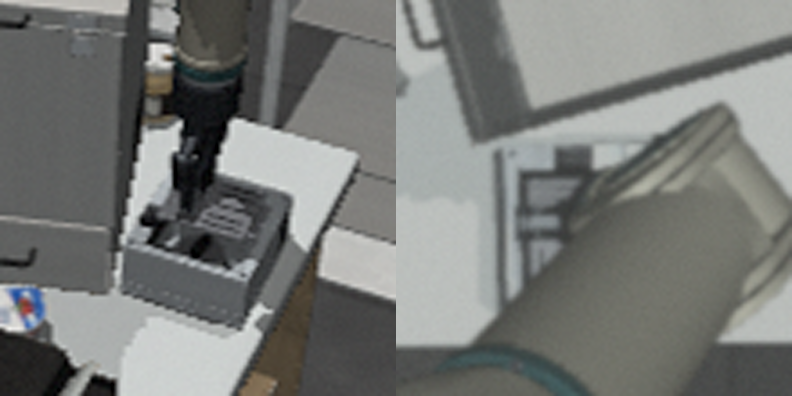

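Call:
play_rows([
  [1,0.7,0,0,0],
  [1,1.4,0,0,0],
  [1,1.95,0,0.5,0],
  [1,1.95,0,1.3,0],
  [1,1.95,0,2.0,0],
  [1,1.95,0,2.6,0],
  [1,1.95,0,2.6,0],
  [1,1.95,0,2.6,0],
])

```text
clock: 14.55
eef_pos: [516.7, -106.4, 129.1]
tool_rot: [-3.142, 0.001, 0.023]
force: [1.4, 0.1, -0.9]
width: 48.7
gripper_force: 63.0
```

```bash
python3 go.py 516.7 -105 128 1.43
```

```text
t 14.55 pos [ 516.7 -106.4  129.1] rpy [-3.142e+00  1.000e-03  2.300e-02] F [ 1.4  0.1 -0.9] w 48.7 q [-0.31  0.77  0.73  1.99 -0.8   0.7  -0.61] row [ 0.01 -0.14  0.11] spin -0.1 rows 0.0
```

Call:
play_rows([
  [1,0,-0.08,0.2,0],
  [1,0,-0.08,0.4,0],
  [1,0,-0.08,0.6,0],
  [1,0,-0.08,0.6,0],
])

```text
clock: 14.95
eef_pos: [516.7, -105.4, 123.1]
tool_rot: [-3.141, 0.001, 0.024]
force: [-1.0, 1.0, -0.4]
width: 48.7
gripper_force: 63.2
```

Call:
play_rows([
  [1,0,0,0.1,0],
  [1,0,0,0.2,0],
  [1,0,0,0.2,0],
])

```text
clock: 15.25
eef_pos: [516.5, -105.6, 121.4]
tool_rot: [-3.141, 0.001, 0.023]
force: [-3.3, 0.4, 2.7]
width: 48.6
gripper_force: 63.4
```

Call:
play_rows([
  [1,0,0,0.1,0],
  [1,0,0,0.2,0],
  [1,0,0,0.2,0],
])

```text
clock: 15.55
eef_pos: [517.7, -105.7, 120.4]
tool_rot: [-3.141, -0.002, 0.024]
force: [-2.7, 1.5, 12.0]
width: 48.5
gripper_force: 64.5
```

Call:
play_rows([
  [1,0,0,0.1,0],
  [1,0,0,0.1,0],
])

```text
clock: 15.75
eef_pos: [518.3, -105.8, 120.0]
tool_rot: [-3.141, -0.004, 0.023]
force: [-2.5, 2.1, 16.4]
width: 48.6
gripper_force: 65.0
```

Call:
play_rows([
  [1,0,0,0.1,0],
  [1,0,0,0.1,0],
])

```text
clock: 15.95
eef_pos: [518.8, -105.8, 119.6]
tool_rot: [-3.141, -0.005, 0.023]
force: [-4.4, 2.9, 21.3]
width: 48.1
gripper_force: 65.5
```

Pressing does not turn the cover in the grip. I will ease the load and open the jaws slightly, so the near end swings down into the mouth while the pads guide it.

Call:
play_rows([
  [1,0,0,-0.2,0],
  [1,0.12,0,-0.4,0],
  [1,0.15,0,-0.5,0],
  [1,0.15,0,-0.5,0],
])

```text
clock: 16.35
eef_pos: [518.1, -105.4, 122.0]
tool_rot: [-3.142, 0.001, 0.024]
force: [-3.0, 0.5, 1.0]
width: 48.7
gripper_force: 63.3
```

```bash
python3 go.py 518.2 -105.2 121.5 1.43
```

```text
t 16.35 pos [ 518.1 -105.4  122. ] rpy [-3.142e+00  1.000e-03  2.400e-02] F [-3.   0.5  1. ] w 48.7 q [-0.3   0.78  0.72  1.99 -0.82  0.69 -0.6 ] row [ 0.01 -0.02  0.05] spin -0.1 rows 0.0
```

Call:
play_rows([
  [0.39,0,0,0,0],
  [0.39,0,0,0,0],
  [0.39,0,0,0,0],
  [0.39,0,0,0,0],
])

```text
clock: 16.75
eef_pos: [518.9, -105.4, 122.3]
tool_rot: [3.141, -0.001, 0.024]
force: [0.0, 0.6, 0.1]
width: 52.0
gripper_force: 0.0
```

```bash
python3 - <<'E' 2>/dev/null
from fit import *
im,W=avg('scene',6)
pk=(487.5,-103,.022); P=win(W,(400,580,-180,-30)); q=loc(P,pk); z=P[:,2]
k=(q[:,0]<12)&(q[:,0]>-40)&(np.abs(q[:,1])<38)&(z>70)&(z<102)
A=np.c_[q[k],np.ones(k.sum())]; c=np.linalg.lstsq(A,z[k],rcond=None)[0]; r=z[k]-A@c; kk=np.abs(r)<4; c=np.linalg.lstsq(A[kk],z[k][kk],rcond=None)[0]; print('plate top z = %.3f x + %.3f y + %.1f'%tuple(c),kk.sum(),r[kk].std())
cv2.imwrite('pics/l.png',cv2.resize(im[140:215,330:405,::-1],None,fx=8,fy=8,interpolation=cv2.INTER_CUBIC))
E
```

```text
plate top z = 0.042 x + -0.012 y + 91.9 161 1.5158112705653788
```

View pics/l.png

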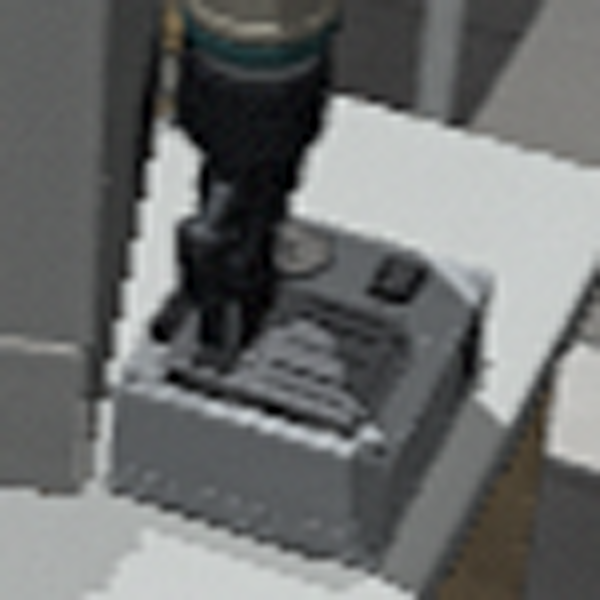

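The cover came to rest with its near end still at about z 80 and tilted 0.04 rad, so the tongue sits on the ledge rather than in front of it. I regrip and shift it 4 mm farther.

Call:
play_rows([
  [1,0,0,0,0],
  [1,0,0,0,0],
  [1,0,0,0,0],
  [1,0,0,-0.3,0],
  [1,0.2,0,-0.3,0],
  [1,0.4,0,-0.3,0],
  [1,0.4,0,-0.2,0],
  [1,0.4,0,-0.1,0],
  [1,0.4,0,-0.1,0],
])

```text
clock: 17.95
eef_pos: [522.4, -105.3, 123.1]
tool_rot: [-3.142, 0.0, 0.024]
force: [-0.6, 0.6, -1.5]
width: 48.1
gripper_force: 62.0
```

```bash
cat > tilt.py <<'E'
from fit import *
import sys
im,W=avg('scene',6)
pk=(487.5,-103,.022); P=win(W,(400,580,-180,-30)); q=loc(P,pk); z=P[:,2]
k=(q[:,0]<12)&(q[:,0]>-38)&(np.abs(q[:,1])<38)&(z>70)&(z<106)
A=np.c_[q[k],np.ones(k.sum())]; c=np.median(z[k])*np.array([0,0,1])
for _ in range(6): kk=np.abs(z[k]-A@c)<(6 if _<3 else 4); c=np.linalg.lstsq(A[kk],z[k][kk],rcond=None)[0]
print('plate top z = %.3f x + %.3f y + %.1f'%tuple(c),kk.sum())
if len(sys.argv)>1: cv2.imwrite(sys.argv[1],cv2.resize(im[140:215,330:405,::-1],None,fx=8,fy=8,interpolation=cv2.INTER_CUBIC))
E
python3 tilt.py 2>/dev/null; python3 go.py 522 -105.2 122 1.43
```

```text
plate top z = 0.029 x + 0.008 y + 91.8 148
t 18.25 pos [ 522.4 -105.3  123.3] rpy [-3.142  0.     0.024] F [ 0.1 -1.3 -0.8] w 48.3 q [-0.3   0.78  0.73  1.97 -0.81  0.7  -0.61] row [-0.04 -0.01  0.13] spin -0.1 rows 0.0
```

Call:
play_rows([
  [1,0,0,0.1,0],
  [0.39,0,0,0.1,0],
  [0.39,0,0,0.1,0],
  [0.39,0,0,0.1,0],
  [0.39,0,0,0.1,0],
])

```text
clock: 18.75
eef_pos: [522.5, -105.4, 122.3]
tool_rot: [3.142, 0.0, 0.024]
force: [0.4, 0.4, 0.2]
width: 52.1
gripper_force: 0.0
```

```bash
python3 tilt.py 2>/dev/null; python3 go.py 522 -105.2 122 1.43
```

```text
plate top z = 0.046 x + -0.004 y + 92.0 152
t 19.05 pos [ 522.5 -105.3  122.3] rpy [3.142 0.    0.024] F [-0.2 -0.3  0.9] w 51.9 q [-0.3   0.78  0.72  1.97 -0.81  0.7  -0.61] row [-0.05 -0.01  0.03] spin -0.1 rows 0.0
```

Call:
play_rows([
  [0.37,0,0,-1,0],
  [0.37,0,0,-4,0],
  [0.3,-1,0,-8,0],
  [0.3,-4,-5,-10,0],
  [0.3,-4,-10,-10,0],
  [0.3,-4,-15,-10,0],
  [0.3,-4,-18,-10,0],
  [0.3,-4,-18,-10,0],
])

```text
clock: 19.85
eef_pos: [477.6, 80.4, 222.1]
tool_rot: [-3.138, 0.001, 0.034]
force: [0.0, -0.4, 0.3]
width: 59.9
gripper_force: 0.0
```

```bash
python3 tilt.py 2>/dev/null; python3 - <<'E' 2>/dev/null
from fit import *
im,W=avg('top',6); np.savez('top3.npz',W=W,im=im)
pk=(488.1,-107.2,.025); z=W[...,2]
for zz in (88,):
    Q=onplane('top',zz); m=(np.abs(Q[...,0]-488)<85)&(np.abs(Q[...,1]+107)<60); q=loc(Q[m],pk)
    G=np.full((18,13),np.nan)
    zz=z[m]
    for i in range(18):
        for j in range(13):
            k=(np.abs(q[:,0]-(80-10*i))<5)&(np.abs(q[:,1]-(60-10*j))<5)
            if k.any(): G[i,j]=np.nanmedian(zz[k])
    print(G.round(0).astype(int))
cv2.imwrite('pics/m.png',cv2.resize(im[170:260,330:440,::-1],None,fx=6,fy=6,interpolation=cv2.INTER_CUBIC))
E
```

```text
plate top z = 0.043 x + 0.007 y + 91.8 145
[[                   1                    0                    0
                     0                   -1                   -1
                     0                   -1                   -1
                     0                    0                    0
                    -1]
 [                  72                   80                   80
                    80                   79                   88
                    88                   88                   79
                    80                   80                   80
                    79]
 [                  80                   80                   80
                    86                   85                   91
                    90                   88                   80
                    80                   80                   81
                    80]
 [                  79                   81                   93
                    93                   94                   95
                    93                   94                   94
          
[... 3355 characters left out ...]
                   80                   80
                    80                   80                   79
                    79]
 [                  -1                    0                   -1
                     0                    0                   -1
                     0                    0                    1
                     0                    0                    0
                    -1]
 [-9223372036854775808 -9223372036854775808 -9223372036854775808
  -9223372036854775808 -9223372036854775808 -9223372036854775808
                     0                    1 -9223372036854775808
  -9223372036854775808 -9223372036854775808 -9223372036854775808
  -9223372036854775808]]
```

View pics/m.png

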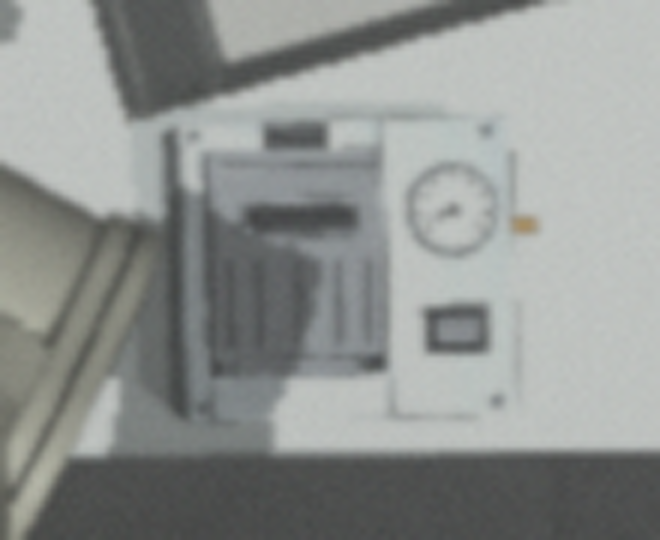

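```bash
python3 - <<'E' 2>/dev/null
from fit import *
W=np.load('top3.npz')['W']; z=W[...,2]; pk=np.array((488.1,-107.2,.025))
Q=onplane('top',92); ok=(np.hypot(Q[...,0]-494,Q[...,1]+107)<66)&~np.isnan(z); P=Q[ok]; lab=z[ok]>87.5
q=loc(P,pk); sel=~((q[:,0]>47)&(np.abs(q[:,1])<25)); P=P[sel]; lab=lab[sel]
f=lambda p:((rect_in(P,p,-51.5,51.5,-43,43)-lab)**2).sum()
p=nm(f,(494,-107,.025)); print(p,f(p)/len(P)); print('in pump',loc(p[None,:2],pk),p[2]-pk[2])
B=onplane('top',114)[(z>105)&(z<122)&(np.hypot(Q[...,0]-512,Q[...,1]+107)<40)]; b=B.mean(0); print('bar',b,cv2.minAreaRect(B.astype(np.float32)), loc(b[None],pk))
C=onplane('top',90); q=loc(C.reshape(-1,2),pk); k=(np.abs(q[:,1])<13)&(q[:,0]>54)&(q[:,0]<85); zz=z.ravel()[k]; o=np.argsort(q[k,0]); print(np.c_[q[k,0],zz][o].round(0).astype(int).tolist())
E
python3 go.py 512 -105.2 200 1.43
```

```text
[ 4.95795097e+02 -1.05923564e+02  1.18869744e-02] 0.014659037152320939
in pump [[7.72459962 1.08367974]] -0.013113025583401161
bar [ 513.3278932  -104.70005286] ((512.3372802734375, -106.30297088623047), (49.861907958984375, 11.676223754882812), 89.75938415527344) [[25.28250207  1.86853431]]
[[54, 92], [55, 93], [55, 93], [55, 92], [55, 91], [55, 91], [55, 91], [55, 94], [55, 92], [57, 93], [58, 91], [58, 92], [58, 94], [58, 91], [58, 91], [58, 93], [58, 92], [58, 93], [61, 88], [61, 88], [61, 90], [61, 90], [61, 91], [61, 89], [61, 89], [61, 89], [64, 88], [64, 87], [64, 89], [64, 88], [64, 88], [64, 88], [64, 88], [64, 91], [67, 89], [67, 88], [67, 88], [67, 88], [67, 87], [67, 87], [67, 89], [67, 88], [70, 88], [70, 90], [70, 90], [70, 88], [70, 89], [70, 89], [70, 88], [70, 88], [73, 77], [73, 76], [73, 77], [73, 76], [73, 76], [73, 77], [73, 75], [73, 75], [76, 2], [76, -1], [76, -1], [76, 0], [76, 2], [76, 0], [76, -1], [76, 2], [79, 1], [79, 1], [79, -1], [79, 2], [79, 0], [79, 2], [79, -1], [79, -1], [82, 1], [82, 0], [82, -1], [82, 1], [82, 0], [82, -2], [82, -2], [82, -1], [85, 1], [85, -1], [85, 2], [85, 0], [85, 1], [85, 2]]
t 20.45 pos [478.2  73.1 222.3] rpy [-3.142  0.     0.023] F [-0.1  0.3 -0.2] w 60.1 q [-0.82  0.61  0.94  2.02 -0.67  0.84 -1.04] row [ 2.97 17.91  2.23] spin -0.1 rows 3.7
```

The cover lies 7.7 mm forward with its tongue top visible at the ledge (295,375), so the sloped catch pushed it back after each release. I will regrip it, carry it to about 17 mm forward over the flat top of the catch and release it there.

Call:
play_rows([
  [0.3,3.5,17.9,0,0.7],
  [0.3,3.5,17.9,0,0.7],
  [0.3,3.5,17.9,0,0.7],
  [0.3,3.5,17.9,2,0.7],
  [0.3,3.5,17.9,6,0.7],
  [0.3,3.5,17.9,8,0.7],
  [0.3,3.5,17.9,8,0.7],
])

```text
clock: 21.15
eef_pos: [515.6, -104.3, 139.9]
tool_rot: [-3.14, 0.005, 0.01]
force: [-0.0, 1.5, 0.8]
width: 60.0
gripper_force: 0.0
```

```bash
python3 go.py 513.8 -105.3 121.5 0.7
```

```text
t 21.15 pos [ 515.6 -104.3  139.9] rpy [-3.14   0.005  0.01 ] F [-0.   1.5  0.8] w 60.0 q [-0.33  0.76  0.76  1.98 -0.78  0.73 -0.64] row [-0.17  0.1   1.84] spin -0.1 rows 0.4
```

Call:
play_rows([
  [0.3,-0.2,0.1,0.6,0],
  [0.3,-0.2,0.1,1.2,0],
  [0.3,-0.2,0.1,1.8,0],
  [0.3,-0.2,0.1,1.8,0],
  [1,-0.2,0.1,1.8,0],
  [1,-0.2,0.1,1.8,0],
  [1,-0.2,0.1,1.8,0],
])

```text
clock: 21.85
eef_pos: [515.9, -105.5, 124.9]
tool_rot: [-3.141, -0.001, 0.012]
force: [-0.7, 0.9, 3.6]
width: 48.5
gripper_force: 61.3
```

Call:
play_rows([
  [1,0,0,-0.4,0],
  [1,0,0,-0.8,0.7],
  [1,0.3,0.05,-0.8,0.7],
  [1,0.6,0.1,-0.8,0.7],
  [1,0.95,0.1,-0.8,0.7],
  [1,0.95,0.1,-0.8,0.7],
  [1,0.95,0.1,-0.8,0.7],
])

```text
clock: 22.55
eef_pos: [524.9, -106.4, 132.1]
tool_rot: [3.142, 0.0, -0.001]
force: [-0.9, -0.8, -1.6]
width: 48.2
gripper_force: 61.9
```

```bash
python3 tilt.py 2>/dev/null; python3 go.py 523.3 -106.2 129.5 1.43
```

```text
plate top z = 0.051 x + -0.007 y + 98.7 141
t 22.85 pos [ 524.8 -106.4  132.3] rpy [-3.142e+00  0.000e+00 -1.000e-03] F [ 0.5  0.2 -1.5] w 48.2 q [-0.32  0.78  0.75  1.96 -0.8   0.73 -0.65] row [-0.15 -0.02  0.28] spin -1.5 rows 0.1
```

Call:
play_rows([
  [1,0,0,0,-1.5],
  [1,0,0,0.1,-1.5],
  [1,0,0,0.1,-1.5],
  [0.39,0,0,0.1,-1.5],
  [0.39,0,0,0.1,-1.5],
  [0.39,0,0,0.1,-1.5],
  [0.39,0,0,0.1,-1.5],
])

```text
clock: 23.55
eef_pos: [525.0, -106.4, 131.4]
tool_rot: [3.142, -0.0, 0.025]
force: [0.4, -0.6, 0.4]
width: 52.5
gripper_force: 0.0
```

```bash
python3 tilt.py 2>/dev/null; python3 go.py 523.3 -106.2 129.5 1.43
```

```text
plate top z = 0.247 x + 0.001 y + 87.0 148
t 23.85 pos [ 525.  -106.4  131.3] rpy [-3.142 -0.     0.025] F [ 0.6  0.5 -0. ] w 51.9 q [-0.31  0.78  0.74  1.96 -0.8   0.72 -0.62] row [-0.17 -0.02  0.18] spin 0.0 rows 0.0
```

The cover now lies tilted 0.25 rad with its near end down in the mouth and no roll. I grip it as it lies and slide it back under the ledge.

Call:
play_rows([
  [0.39,-0.4,0,0.1,0],
  [0.39,-0.4,0,0.15,0],
  [1,-0.4,0,0.15,0],
  [1,-0.4,0,0.15,0],
  [1,-0.4,0,0.15,0],
  [1,-0.4,0,0.15,0],
])

```text
clock: 24.45
eef_pos: [520.6, -106.5, 129.9]
tool_rot: [-3.141, 0.0, 0.025]
force: [-2.3, 0.7, 5.5]
width: 47.8
gripper_force: 61.1
```

```bash
python3 tilt.py 2>/dev/null; python3 go.py 510 -106.4 130 1.43
```

```text
plate top z = 0.256 x + 0.000 y + 86.3 155
t 24.75 pos [ 520.6 -106.5  129.9] rpy [-3.141e+00  1.000e-03  2.500e-02] F [-1.9  0.9  5.4] w 47.8 q [-0.31  0.77  0.74  1.97 -0.8   0.71 -0.62] row [-1.06 -0.04 -0.01] spin 0.0 rows 0.2
```

Call:
play_rows([
  [1,0,0,-0.1,0],
  [1,-0.2,0,-0.1,0],
  [1,-0.4,0,-0.1,0],
  [1,-0.6,0,-0.1,0],
  [1,-0.6,0,-0.1,0],
])

```text
clock: 25.25
eef_pos: [514.6, -106.6, 130.6]
tool_rot: [-3.141, 0.0, 0.025]
force: [-0.5, -0.8, -1.9]
width: 47.7
gripper_force: 61.8
```

Call:
play_rows([
  [1,-0.2,0,0,0],
  [1,-0.4,0,0,0],
  [1,-0.4,0,0,0],
])

```text
clock: 25.55
eef_pos: [510.6, -106.7, 130.8]
tool_rot: [-3.141, 0.0, 0.025]
force: [-0.1, -1.1, -0.7]
width: 47.7
gripper_force: 61.8
```

```bash
cat > edge.py <<'E'
from fit import *
# near edge of plate, in scene view: pump-frame x (scene pump pose) of plate-top points along the fitted plane
im,W=avg('scene',6); pk=(486.6,-102.7,.022); P=win(W,(400,580,-180,-30)); q=loc(P,pk); z=P[:,2]
k=(q[:,0]<12)&(q[:,0]>-38)&(np.abs(q[:,1])<38)&(z>70)&(z<106); A=np.c_[q[k],np.ones(k.sum())]; c=np.array([0,0,np.median(z[k])])
for i in range(8): kk=np.abs(z[k]-A@c)<(6 if i<3 else 4); c=np.linalg.lstsq(A[kk],z[k][kk],rcond=None)[0]
print('plane',c.round(3))
for x0 in range(-66,-24,3):
    m=(q[:,0]>=x0)&(q[:,0]<x0+3)&(np.abs(q[:,1])<28); print(x0+1,int(m.sum()),np.percentile(z[m],[10,50,90]).round(0) if m.any() else '',end=' | ')
print()
E
python3 edge.py 2>/dev/null; python3 go.py 510 -106.4 130 1.43
```

```text
plane [2.1400e-01 1.0000e-02 8.8751e+01]
-65 9 [-902.   78.   81.] | -62 14 [-902.   78.   81.] | -59 21 [-902. -787.   79.] | -56 17 [-902. -783.   80.] | -53 16 [-900. -786.   78.] | -50 9 [-900. -783.   72.] | -47 26 [-900.   70.  490.] | -44 22 [-901.   72.  472.] | -41 24 [-790.   72.  341.] | -38 23 [-785. -433.  385.] | -35 23 [-787.   80.  450.] | -32 19 [-784.   80.  452.] | -29 20 [-472.   82.  446.] | -26 12 [-380.   85.  446.] | 
t 25.85 pos [ 511.1 -106.7  130.8] rpy [ 3.142 -0.     0.026] F [-0.3 -0.3 -1. ] w 47.8 q [-0.31  0.76  0.73  2.   -0.8   0.7  -0.6 ] row [-0.1  -0.04  0.08] spin 0.0 rows 0.0
```

Call:
play_rows([
  [1,-0.2,0,0,0],
  [1,-0.4,0,0,0],
  [1,-0.6,0,0,0],
  [1,-0.6,0,0,0],
])

```text
clock: 26.25
eef_pos: [504.5, -106.9, 130.8]
tool_rot: [-3.141, 0.0, 0.025]
force: [0.1, -1.5, -1.1]
width: 47.7
gripper_force: 61.8
```

Call:
play_rows([
  [1,-0.1,0,0,0],
  [1,-0.2,0,0,0],
  [1,-0.3,0,0,0],
  [1,-0.3,0,0,0],
])

```text
clock: 26.65
eef_pos: [501.8, -107.0, 130.8]
tool_rot: [-3.142, 0.0, 0.025]
force: [0.5, -0.5, -0.8]
width: 47.5
gripper_force: 61.8
```

```bash
python3 edge.py 2>/dev/null; python3 go.py 500 -106.6 130 1.43
```

```text
plane [ 2.3300e-01 -6.0000e-03  9.1287e+01]
-65 15 [-906. -894.   81.] | -62 10 [-898.   77.   81.] | -59 23 [-898. -784.   79.] | -56 19 [-903. -781.  159.] | -53 18 [-898.   77.  490.] | -50 20 [-900.   78.  120.] | -47 20 [-903. -351.  448.] | -44 20 [-903. -351.  449.] | -41 18 [-820.   82.  445.] | -38 28 [-785. -432.  437.] | -35 24 [-783. -172.  448.] | -32 14 [-679.   83.  326.] | -29 14 [-678.   85.  439.] | -26 15 [ 81.  89. 429.] | 
t 26.95 pos [ 502.  -107.   130.8] rpy [ 3.142 -0.     0.025] F [-0.8 -0.1 -1. ] w 47.6 q [-0.31  0.75  0.73  2.02 -0.81  0.68 -0.59] row [-0.2  -0.04  0.08] spin 0.0 rows 0.0
```

Call:
play_rows([
  [1,-0.1,0,0,0],
  [1,-0.2,0,0,0],
  [1,-0.2,0,0,0],
])

```text
clock: 27.25
eef_pos: [501.1, -107.1, 131.2]
tool_rot: [3.141, -0.002, 0.025]
force: [3.1, 0.1, -0.7]
width: 47.6
gripper_force: 61.9
```

Call:
play_rows([
  [1,-0.1,0,0,0],
  [1,-0.2,0,0,0],
  [1,-0.2,0,0,0],
])

```text
clock: 27.55
eef_pos: [500.6, -107.2, 131.7]
tool_rot: [3.141, -0.005, 0.025]
force: [6.4, -0.3, 1.3]
width: 47.7
gripper_force: 62.1
```

Call:
play_rows([
  [1,0.25,-0.06,0,0],
  [1,0.25,-0.06,0,0],
  [0.39,0.25,-0.06,0,0],
  [0.39,0.25,-0.06,0,0],
  [0.39,0.25,-0.06,0,0],
  [0.37,0.25,-0.06,-1,0],
  [0.37,0.25,-0.06,-3,0],
])

```text
clock: 28.25
eef_pos: [499.1, -105.9, 160.5]
tool_rot: [-3.14, 0.004, 0.025]
force: [-0.4, 0.2, 0.2]
width: 53.9
gripper_force: 0.0
```

```bash
python3 edge.py 2>/dev/null; python3 go.py 506 -106.6 130 1.43
```

```text
plane [ 9.8000e-02 -1.3000e-02  8.4542e+01]
-65 11 [-905. -895.   80.] | -62 13 [-899.   77.   82.] | -59 24 [-898. -783.  510.] | -56 20 [-900. -782.  495.] | -53 17 [-901. -778.   81.] | -50 15 [-901.   77.  322.] | -47 20 [-900. -352.  120.] | -44 23 [-900.   78.  486.] | -41 18 [-785.   79.  473.] | -38 28 [-783. -429.  465.] | -35 21 [-784.   81.  471.] | -32 15 [-783. -431.   83.] | -29 16 [-608.   81.  463.] | -26 25 [ 79. 296. 446.] | 
t 28.55 pos [ 500.1 -105.9  160.5] rpy [-3.141e+00  1.000e-03  2.600e-02] F [-0.2 -0.3  0.5] w 53.7 q [-0.34  0.71  0.78  2.01 -0.75  0.74 -0.63] row [0.59 0.08 3.05] spin 0.0 rows 0.6
```

Call:
play_rows([
  [1,0.6,0.05,0,0],
  [1,0.6,0.05,0,0],
  [1,0.6,0.05,0,0],
  [1,0.6,0.05,0,0],
  [1,0.6,0.05,0,0],
  [1,0.6,0.05,1.0,0],
  [1,0.6,0.05,2.0,0],
  [1,0.6,0.05,2.0,0],
])

```text
clock: 29.35
eef_pos: [505.4, -106.2, 139.1]
tool_rot: [-3.141, 0.003, 0.025]
force: [0.6, -0.1, -0.7]
width: -0.1
gripper_force: 0.0
```

Call:
play_rows([
  [1,0,0,0.2,0],
  [1,0,0,0.4,0],
  [1,0,0,0.6,0],
  [1,0,0,0.6,0],
])

```text
clock: 29.75
eef_pos: [506.7, -106.9, 134.9]
tool_rot: [3.141, -0.001, 0.025]
force: [-0.5, -0.1, 1.1]
width: -0.3
gripper_force: 0.2
```

Call:
play_rows([
  [1,0,0,0.1,0],
  [1,0,0,0.2,0],
  [1,0,0,0.3,0],
  [1,0,0,0.3,0],
])

```text
clock: 30.15
eef_pos: [507.4, -106.9, 132.7]
tool_rot: [3.142, -0.002, 0.025]
force: [1.1, -0.5, 7.6]
width: 0.1
gripper_force: 3.7
```

Contact, with the force rising gently. I continue in 1 mm steps.

Call:
play_rows([
  [1,0,0,0.1,0],
  [1,0,0,0.2,0],
  [1,0,0,0.2,0],
])

```text
clock: 30.45
eef_pos: [508.1, -106.9, 130.8]
tool_rot: [3.141, -0.004, 0.026]
force: [0.9, 1.1, 7.0]
width: 0.1
gripper_force: 3.6
```

Call:
play_rows([
  [1,0,0,0.1,0],
  [1,0,0,0.2,0],
  [1,0,0,0.2,0],
])

```text
clock: 30.75
eef_pos: [508.6, -107.0, 129.4]
tool_rot: [3.141, -0.005, 0.026]
force: [0.9, 0.8, 11.3]
width: 0.2
gripper_force: 5.6
```

Call:
play_rows([
  [1,0,0,0.1,0],
  [1,0,0,0.1,0],
])

```text
clock: 30.95
eef_pos: [509.0, -107.0, 128.7]
tool_rot: [3.141, -0.006, 0.026]
force: [1.7, 2.7, 13.8]
width: -0.0
gripper_force: 7.1
```

Call:
play_rows([
  [1,0,0,0.1,0],
  [1,0,0,0.1,0],
])

```text
clock: 31.15
eef_pos: [509.2, -107.0, 128.1]
tool_rot: [-3.141, -0.006, 0.026]
force: [1.3, 2.4, 17.6]
width: -0.3
gripper_force: 9.0
```

```bash
python3 edge.py 2>/dev/null|head -1; python3 go.py 506 -106.6 130 1.43
```

```text
plane [ 1.5000e-02 -1.0000e-03  7.9867e+01]
t 31.45 pos [ 509.2 -107.   128.1] rpy [-3.141 -0.006  0.026] F [ 1.2  2.4 17.3] w 0.0 q [-0.3   0.76  0.73  2.01 -0.82  0.68 -0.59] row [-0.32 -0.05 -0.19] spin 0.0 rows 0.1
```

Call:
play_rows([
  [1,0,0,0.1,0],
  [1,0,0,0.1,0],
  [1,0,0,0.1,0],
])

```text
clock: 31.75
eef_pos: [509.3, -107.0, 127.9]
tool_rot: [-3.141, -0.007, 0.025]
force: [-1.1, 3.3, 25.3]
width: 0.1
gripper_force: 13.0
```

Call:
play_rows([
  [1,0,0,-0.5,0],
  [1,0,0,-2,0],
  [1,0,0,-5,0],
  [1,0,0,-9,0],
  [1,-3,-5,-9,0],
  [1,-3,-10,-9,0],
  [1,-3,-15,-9,0],
  [1,-3,-18,-9,0],
  [1,-3,-18,-9,0],
])

```text
clock: 32.65
eef_pos: [471.0, 78.9, 213.9]
tool_rot: [-3.139, 0.002, 0.036]
force: [0.8, -0.6, 0.2]
width: -0.0
gripper_force: 0.0
```

```bash
python3 edge.py 2>/dev/null|head -1; python3 - <<'E' 2>/dev/null
from fit import *
im,W=avg('top',8); z=W[...,2]; pk=(488.1,-107.2,.025)
q=loc(onplane('top',81).reshape(-1,2),pk); zz=z.ravel()
k=(np.abs(q[:,0])<40)&(np.abs(q[:,1])<38)&(zz<86)&(zz>74)&~((np.abs(q[:,0]-18)<16)&(np.abs(q[:,1])<36))
A=np.c_[q[k],np.ones(k.sum())]; print('plate plane',np.linalg.lstsq(A,zz[k],rcond=None)[0].round(4),k.sum())
k=(q[:,0]>45)&(q[:,0]<51)&(np.abs(np.abs(q[:,1])-29)<11); print('step z',np.nanmedian(zz[k]))
for x in range(38,80,3):
    k=(np.abs(q[:,0]-x)<1.5)&(np.abs(q[:,1])<12); print(x,np.nanmedian(zz[k]).round(1) if k.any() else None,end='; ')
Q=onplane('top',81.4); ok=(np.hypot(Q[...,0]-488,Q[...,1]+107)<40)
B=onplane('top',104)[(z>95)&(z<112)&(np.hypot(Q[...,0]-505,Q[...,1]+107)<40)]; r=cv2.minAreaRect(B.astype(np.float32)); print('bar',r,loc(np.array([r[0]]),pk), 'bar top z',np.nanpercentile(z[(z>95)&(z<112)&(np.hypot(Q[...,0]-505,Q[...,1]+107)<30)],80))
cv2.imwrite('pics/n.png',cv2.resize(im[170:260,330:440,::-1],None,fx=6,fy=6,interpolation=cv2.INTER_CUBIC))
E
```

```text
plane [-9.0000e-03  1.0000e-03  8.1007e+01]
plate plane [-5.000e-04  2.200e-03  8.151e+01] 417
step z 78.67219193249241
38 81.5; 41 80.9; 44 78.5; 47 78.3; 50 82.5; 53 85.6; 56 87.5; 59 87.7; 62 89.3; 65 87.8; 68 87.9; 71 88.2; 74 76.6; 77 0.0; bar ((505.2419128417969, -106.56407165527344), (47.41156768798828, 8.837576866149902), 89.73969268798828) [[17.15245283  0.20722645]] bar top z 104.97276174194158
```

View pics/n.png

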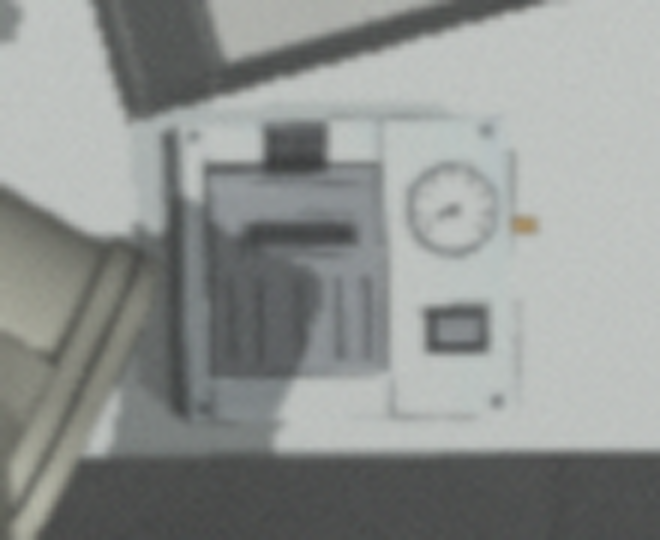

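The cover lies level with its top at z 81.5 mm (81.4 is home), and the catch nose overlaps its far edge at (297,165). The gripper is clear, so I hand the job in.

```bash
python3 -c "
from cell import ctrl
print(ctrl.finish_job())"
```

```text
the job is handed in; nothing more can be done
None
```

The job is handed in (no verdict came back): the filter stands in its collar, and the cover is hooked, snapped in under the catch and level at its home height, about 33 s into the 59 s allowed.

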